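# Find the lane that takes the feeler gauge

### The arm

A 6-joint arm with a two-finger parallel gripper is mounted at the origin on the work surface. World frame = base frame: x ahead of the robot, y to its left, z up, the work surface at z = 0. Lengths are in m, angles in rad, forces in N, time in s.
With the tool pointing down it reaches from about 0.225 to 0.875 m from the base axis. Payload 3.4 kg.
Tool frame: the origin (TCP) lies at the very end of the fingers, on their centre line; the grasp point (between the pads) lies 19 mm behind it (grasp_offset is the distance from the TCP to the grasp point, in m); y points along the fingers, z is the direction in which the jaws open and shut, and the axes are right-handed (so a half turn about y gives the same grasp; the last joint's range is limited). The gripper opens to 85 mm and grips with 20 to 120 N. Pads are 22 mm wide; open, the fingers measure 114 mm over their backs; the gripper's body (76 mm by 85 mm) begins 54 mm behind the grasp point. The pads swing forward as they close: fully open they stand 13 mm farther back than shut.
Start: joints at [-1.253, 0.276, 1.505, -0, 1.361, -0.121], TCP at [0.244, -0.521, 0.231] pointing down, gripper open.
Joint ranges: [-2.89, 2.89], [-0.75, 2.08], [0.22, 2.7], [-1.18, 4.32], [0.11, 2.71], [-2.7, 2.7]. Speed limits (rad/s): [2.57, 2.57, 3.14, 3.14, 3.14, 3.14].

### API

Orientations are given as a unit quaternion [w, x, y, z].
In Python, from rig import get_state, get_image, sign_off, grasp_offset gives the robot as it stands.
- The arm moves only by the shell command python3 -m jog 'ROWS' [FORCE]. ROWS is JSON, one flat list of numbers, 7 for each row, row after row: the closure in counts, from 0 (fully open) to 255 (shut), then the shift along the tool's x, y, z in cm, then the turn, a rotation vector about the tool's x, y, z in units of 8 degrees (1.0 is 8 degrees). In form: [jaw, tx, ty, tz, rx, ry, rz, jaw, tx, ty, tz, rx, ry, rz, ...]. A call has 1 to 12 rows; each row is the pose to reach, as a shift and turn from the pose commanded when the call began, along the tool's axes at that moment; what a row does not reach only later rows make up. A row lasts 1/8 s, in which the tool goes at most 62.5 mm and 10.7 degrees, less where a joint would pass 70% of its speed; a pose out of reach is approached as far as the arm can. A call with a gripper value outside its range is refused whole. The fingers move at their own pace and stop on an object; FORCE is the grip in N (left out, the last holds). Time passes only in rows, so rows that repeat a pose let the fingers close. It gives the time, the measured TCP pose, the force and the opening at its end, in the units of the state.
- get_state(): the state, without advancing time (a new reading comes with each control period).
- get_image(name): name is "side" or "top"; returns a dict with "color" (420x560x3 uint8, blue, green, red), "mtx" (3x3 intrinsics, pixels), "R" (3x3) and "t" (3): a world point X has camera coordinates R X + t. Camera axes: x right, y down, z forward; pixel columns grow to the right and rows downward; lengths in m; the calibration is good to about 2 mm. A picture is of the moment at which its call begins. There is no depth.
- sign_off(): hands the job in, once; it reports no verdict.
The state is a dict: "clock": time; "qpos": joint angles; "qd": joint speeds; "effort": joint torques, N m; "position": TCP position; "ee_rot": TCP orientation; "contact_force": force on the tool from outside, world axes, zero at the start; "moment": the same for the moment, N m; "width": finger opening in m.
Only numpy, scipy, OpenCV 4.12 (cv2) and the standard library are available. Lean on these libraries where they do the work, as an engineer would, in place of code of your own. Each camera call takes 0.05 s, during which the arm holds its last target.

### The job

Two of the three lanes of the chocolate spreading head have been set too low inside, which cannot be seen. Take the feeler gauge by its wooden handle and slide its blade, flat just over the slab, into the lanes' front mouths to find the one lane that lets it in, drawing back wherever it jams; push the blade fully home there, until the handle is up against the front face, and let go. Never force the blade (well under 15 N), and do not disturb the other things on the slab.

Things in the scene. Friction and masses are not known exactly. Their poses are not given: they have to be found in the camera images.
- head: Spreading head fixed on the slab: aluminium bridge on steel cheeks, 254 wide (y), 120 deep (x), 50 mm high; on top a black knob over each lane (to 69 mm, 45 mm behind the front face) and a steel hopper (from 70 mm behind, to 120 mm). Origin: on the slab, middle of the front face. x points level into the head (the way the blade is slid), y along the face to the left, z up. Three lanes along x under it.
- lane_left (a point): Mouth of the left lane: centre of its opening in the front face, 5 mm above the slab; axes as the head's. The lanes' centre lines lie at head y = +75, 0, -75 mm. Each lane runs straight along x, is 24 mm wide, closed at the back 106 mm in; its mouth is flared to 40 mm wide over the first 18 mm. Floor: the slab; roof 11 mm above it.
- lane_middle (a point): Mouth of the middle lane, likewise. Out of sight in each lane, 22 to 30 mm behind the front face, hangs a sprung levelling plate. In one lane (which one differs each time) its lower edge is 9.5 mm above the slab and the blade passes freely beneath, to full depth.
- lane_right (a point): Mouth of the right lane, likewise. In the two wrong lanes the plate's edge is only 3 mm above the slab: the blade's tip runs against it 22 to 30 mm in and jams. The plate yields on a spring of 1.5 N per mm, by 8 mm at most, then is rigid, so the tip never gets deeper than about 39 mm there.
- gauge_handle (a point): Feeler gauge, loose, 0.15 to 0.3 kg, flat on the slab, right or left in front of the head: wooden grip 64 long (x), 20 wide (y), 12 to 50 mm above the gauge's underside, on an aluminium foot 70 x 26 x 12 mm, with a steel blade in front. This point: middle of the handle, 25 mm above the underside; x points along the handle to the blade, z up.
- gauge_tip (a point): Tip of the blade: middle of its front edge, 95 mm ahead (x) of the middle of the handle, 4 mm above the gauge's underside; same axes. The blade is flat, 20 wide, 5 mm thick, and stands 60 mm out of the front of the foot, its underside 1.5 mm above the foot's. With the foot against the head's front face the tip is 60 mm inside.
- blade: The blade itself, fixed to the gauge. Its pose is that of the gauge: origin at the underside, under the middle of the handle, x to the blade's tip.
- mould: Bystander: flat white praline mould 110 x 60 x 18 mm lying in front of the head on the other side from the gauge; origin at the centre of its underside.
- nozzle_a: Bystander: steel piping nozzle, cone 32 mm wide and 46 mm high, standing to the right of the head; origin at the underside.
- nozzle_b: Bystander: the same, to the left of the head.
- cocoa_bottle: Bystander: white bottle 52 mm wide, 150 mm high; origin at the underside.
- bowl: Bystander: steel bowl 110 mm wide, 50 mm high; origin at the underside.
- spatula: Bystander: spatula lying on the slab at the left; origin at its underside.
- cup: Bystander: white cup 72 mm wide, 80 mm high; origin at the underside.
Not all that is in view belongs to the job. What is shaped like the part that bears gauge_handle but green is not meant.

How it is judged:
By the outcome, as a careful person would: the job done as asked, in the order asked, and still so for the second after the job is handed in, with the robot touching nothing.
It also fails if it takes over 58 s, if anything falls off the work surface, if the arm or the gripper's body presses on something with over 40 N, if the wrist force passes 120 N, or if a joint passes its speed limit or range.

## Working session

There is one attempt and no reset: what is moved stays moved. The work goes in short steps, Python scripts to look and compute and a shell command to move; the robot and the scene stay as the last step left them, time stands still between calls to the robot, and variables do not carry over. Pictures are saved under pics/ and viewed, and the job is handed in when it is done.

```bash
ls; mkdir -p pics
python3 - <<'E'
from rig import *
import cv2,numpy as np
s=get_state(); print(s, grasp_offset)
for n in("side","top"):
    i=get_image(n); cv2.imwrite(f"pics/{n}0.png",i["color"]); np.savez(f"pics/{n}0.npz",**i); print(n,i["mtx"].tolist(),i["R"].tolist(),i["t"].tolist())
E
```

```text
pics
{'clock': 0.0, 'qpos': array([-1.25301456e+00,  2.76638144e-01,  1.50612737e+00,  2.11847296e-05,
        1.36070588e+00, -1.21036166e-01]), 'qd': array([ 0.00105952, -0.00110265,  0.00204561,  0.00099029, -0.00208405,
        0.00018027]), 'effort': array([ 1.13582690e-03, -4.16769218e+01, -2.45805663e+01, -1.67136882e-04,
        1.09282520e-02,  1.04306153e-05]), 'position': array([ 0.24411864, -0.52002878,  0.23041741]), 'ee_rot': array([ 0.15384422, -0.15396012,  0.69081657, -0.68949308]), 'contact_force': array([-0.18660771,  0.81413919,  0.35359463]), 'moment': array([-0.0495766 , -0.01881116, -0.02730833]), 'width': 0.0851703249515261} 0.0187
side [[506.3125076627846, 0.0, 290.5552572563828], [0.0, 506.3125076627846, 207.78144600505166], [0.0, 0.0, 1.0]] [[-0.9483811700993015, -0.31708121425685815, 0.00571487239366646], [-0.21085126771928697, 0.6169849604610147, -0.7582026783559191], [0.23688583558805087, -0.7202701313606696, -0.651993894731718]] [0.4652832904242403, 0.1492634646711855, 1.2966867351234954]
top [[544.4273855598024, 0.0, 280.297613826554], [0.0, 544.4273855598024, 207.9211228078609], [0.0, 0.0, 1.0]] [[0.010088397628499522, -0.9999178982634408, -0.007900694001966102], [-0.9898435624408961, -0.008865679815613226, -0.1418841838110317], [0.1418024898498079, 0.00925183516014234, -0.9898517350687247]] [-0.014043715770123807, 0.49423412624403473, 1.468374055194408]
```

View pics/side0.png

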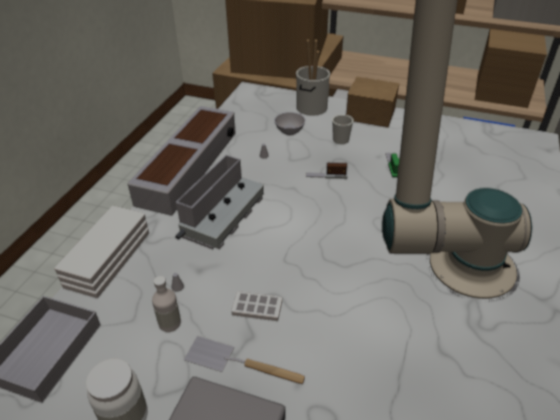

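View pics/top0.png

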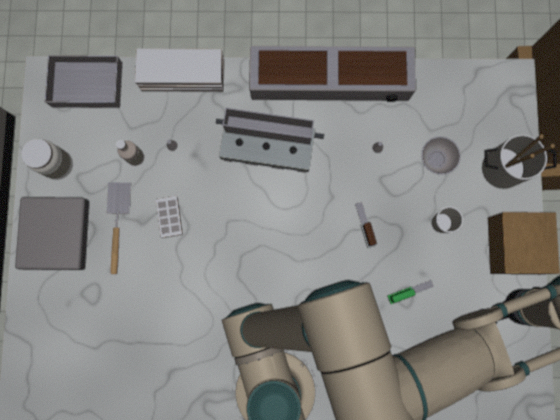

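The top view shows the head around (268,140), with its front edge running from about (220,160) to (310,170). There are two candidates for the gauge: one with a brown wooden handle at top (369,234), blade towards (360,205), and a green one at (402,295). The brown one has a wooden grip and the green one is the excluded look-alike. I'll check this in an enlarged crop.

Run:
```python
import cv2,numpy as np
a=np.load("pics/top0.npz")["color"];b=np.load("pics/side0.npz")["color"]
c1=cv2.resize(a[190:310,340:440],None,fx=4,fy=4,interpolation=2)
c2=cv2.resize(a[100:180,210:330],None,fx=6,fy=6,interpolation=2)[:480]
c3=cv2.resize(b[150:250,170:360],None,fx=4,fy=4,interpolation=2)
cv2.imwrite("pics/c1.png",np.hstack([c1]));cv2.imwrite("pics/c2.png",c2);cv2.imwrite("pics/c3.png",c3)
```

```text
(no output)
```

View pics/c1.png

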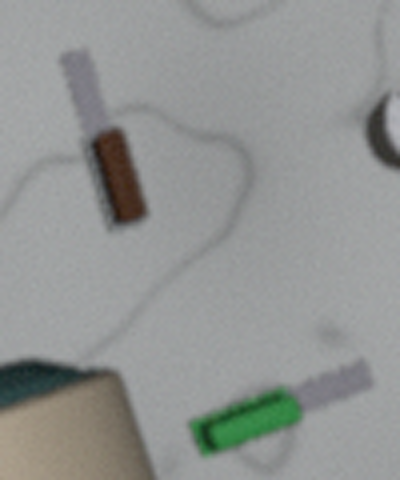

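View pics/c2.png

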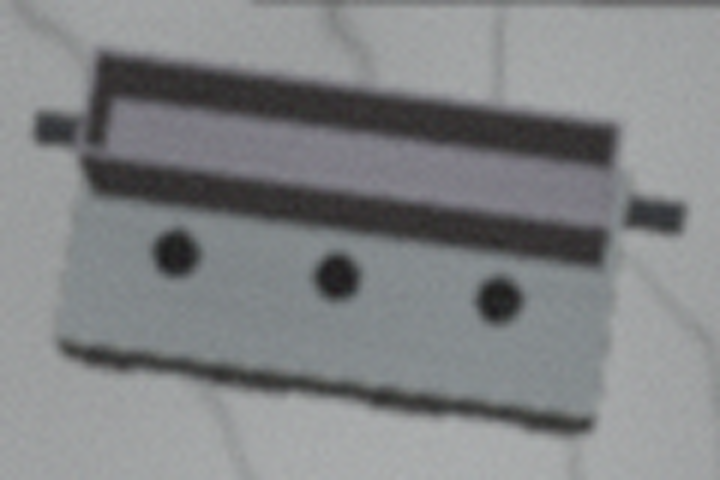

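View pics/c3.png

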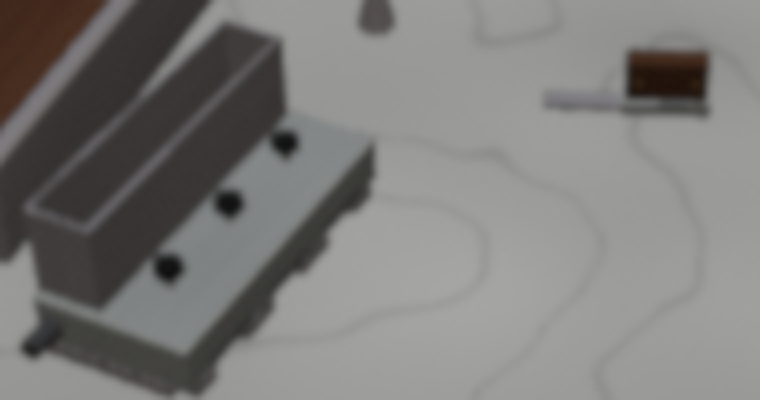

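The crop confirms it: the brown handle at top (369,234), with blade tip at about (358.5,203), is the gauge. The green one at (402,295) is not. The knobs, front edge and lane cut-outs are also visible. Next I'll measure.

```bash
cat > h.py <<'E'
import cv2,numpy as np
def ray(im,uv):
    d=np.linalg.inv(im["mtx"])@np.array([uv[0],uv[1],1.]); R=im["R"]
    return -R.T@im["t"], R.T@d
def onz(im,uv,z):
    o,d=ray(im,uv); return o+d*(z-o[2])/d[2]
def proj(im,X):
    p=im["mtx"]@(im["R"]@np.asarray(X,float)+im["t"]); return p[:2]/p[2]
def tri(a,ua,b,ub):
    P=[i["mtx"]@np.c_[i["R"],i["t"]] for i in(a,b)]
    X=cv2.triangulatePoints(P[0],P[1],np.array(ua,float).reshape(2,1),np.array(ub,float).reshape(2,1))
    return (X[:3]/X[3]).ravel()
def blobs(m,lo=5):
    n,l,s,c=cv2.connectedComponentsWithStats(m.astype(np.uint8))
    return [(s[i][4],c[i],s[i][:4]) for i in range(1,n) if s[i][4]>=lo],l
E
python3 - <<'E'
from h import *
T=dict(np.load("pics/top0.npz"));S=dict(np.load("pics/side0.npz"))
def roi(im,x0,y0,x1,y1):
    m=np.zeros(im.shape[:2],bool);m[y0:y1,x0:x1]=1;return m
c=T["color"].astype(int);s=S["color"].astype(int)
kt=[b for b in blobs((c.max(2)<70)&roi(c,228,136,302,158),6)[0]]
ks=[b for b in blobs((s.max(2)<45)&roi(s,203,178,250,224),4)[0]]
for b in kt: print("top",b[0],b[1],b[2], onz(T,b[1],.062))
for b in ks: print("side",b[0],b[1],b[2],onz(S,b[1],.062))
for n,c,im in(("top",c,T),("side",s,S)):
    m=(c[:,:,2]-c[:,:,0]>25)&(roi(c,350,215,385,255) if n=="top" else roi(c,315,155,355,185))
    ys,xs=np.nonzero(m); print(n,len(xs),xs.mean(),ys.mean(),cv2.minAreaRect(np.c_[xs,ys].astype(np.float32)))
    print(onz(im,(xs.mean(),ys.mean()),.04))
# front edge
g=cv2.GaussianBlur(T["color"],(0,0),.8).mean(2)
pts=[]
for x in range(226,306,2):
    y0=157+(x-220)*.147; ys=np.arange(int(y0)-4,int(y0)+8)
    d=np.diff(g[ys,x]); k=d[:6].argmin(); pts.append((x,ys[k]+.5))
vx,vy,x0,y0=cv2.fitLine(np.array(pts,np.float32),cv2.DIST_HUBER,0,.01,.01).ravel()
P=[onz(T,(x,y0+(x-x0)*vy/vx),.05) for x in(220.3,308.7)]
print(P, np.linalg.norm(P[0]-P[1])); e=P[0]-P[1]; print("head yaw(deg)",np.degrees(np.arctan2(-e[0],e[1])),"mid",(P[0]+P[1])/2)
E
```

```text
top 152 [284.95394737 137.94078947] [258 136  44   7] [ 0.68591864 -0.02047938  0.062     ]
top 36 [238.80555556 141.88888889] [236 139   7   7] [0.67369076 0.1068586  0.062     ]
top 33 [265.63636364 145.72727273] [263 143   6   7] [0.66339913 0.03259332 0.062     ]
top 33 [292.60606061 149.48484848] [290 147   7   6] [ 0.65336824 -0.04184104  0.062     ]
side 17 [240.88235294 185.41176471] [239 184   5   4] [ 0.65545609 -0.04514102  0.062     ]
side 18 [226.77777778 200.5       ] [225 199   5   4] [0.66613492 0.02944879 0.062     ]
side 22 [211.5        216.72727273] [209 215   6   5] [0.67707742 0.10407628 0.062     ]
top 128 369.6328125 233.8984375 ((369.40216064453125, 233.68687438964844), (21.237180709838867, 6.323430061340332), 72.6459732055664)
[ 0.42418709 -0.25403452  0.04      ]
side 58 336.7758620689655 165.44827586206895 ((336.5, 167.5), (7.0, 17.0), 90.0)
[ 0.42713992 -0.25786355  0.04      ]
[array([0.63482719, 0.15842588, 0.05      ]), array([ 0.6005051 , -0.08681025,  0.05      ])] 0.24762626140571625
head yaw(deg) -7.967098934609614 mid [0.61766614 0.03580782 0.05      ]
```

```bash
cat >> h.py <<'E'
from scipy.spatial.transform import Rotation as Ro
def q2R(q): return Ro.from_quat([q[1],q[2],q[3],q[0]]).as_matrix()
def target_R(yaw,flip=1):
    # jaws (tool z) perpendicular to gauge x; tool y down
    z=flip*np.array([-np.sin(yaw),np.cos(yaw),0]); y=np.array([0,0,-1.]); return np.c_[np.cross(y,z),y,z]
def plan(p0,R0,p,R):
    return np.round(R0.T@(np.asarray(p)-p0)*100,2), np.round(Ro.from_matrix(R0.T@R).as_rotvec(degrees=True)/8,3)
E
python3 - <<'E'
from h import *
from rig import get_state
T=dict(np.load("pics/top0.npz"));S=dict(np.load("pics/side0.npz"))
s=get_state();R0=q2R(s["ee_rot"]);print(np.round(R0,3))
# cross sections of gauge in top view, along approx axis
g=cv2.cvtColor(T["color"],cv2.COLOR_BGR2GRAY).astype(np.float32)
lab=T["color"].astype(np.float32)
sat=cv2.GaussianBlur(g,(0,0),.7)
tip=np.array([358.7,202.5]);bas=np.array([369.6,240]);u=(bas-tip)/np.linalg.norm(bas-tip);n=np.array([-u[1],u[0]])
for k in range(-4,24,1):
    p=[tip+u*k+n*j for j in range(-7,8)]
    m=np.array(p,np.float32)
    print(k,cv2.remap(sat,m[:,:1].copy(),m[:,1:].copy(),1).ravel().astype(int))
E
```

```text
[[-0.905 -0.     0.425]
 [-0.425  0.002 -0.905]
 [-0.    -1.    -0.002]]
-4 [159 159 160 160 160 161 161 162 162 162 161 161 162 162 163]
-3 [160 160 160 160 160 161 161 161 161 160 161 161 162 162 163]
-2 [160 160 160 159 159 158 159 159 157 157 158 160 161 162 163]
-1 [160 160 159 158 155 153 152 150 148 147 148 152 158 161 162]
0 [160 159 159 156 150 143 141 138 135 132 134 141 152 160 163]
1 [160 159 159 155 146 135 130 129 128 125 125 133 146 157 163]
2 [159 159 159 154 143 131 125 125 125 123 124 132 145 157 163]
3 [159 160 159 153 141 130 124 123 124 124 126 134 147 158 162]
4 [159 159 158 151 140 130 125 124 124 124 126 134 148 158 162]
5 [158 159 158 152 139 129 126 125 125 125 127 136 149 159 162]
6 [157 158 157 151 139 129 126 125 125 126 129 137 150 160 163]
7 [158 158 156 150 139 130 126 125 126 125 127 135 149 160 163]
8 [158 158 157 151 140 131 126 125 126 125 125 133 148 159 162]
9 [158 158 157 152 141 131 126 125 126 125 126 135 149 158 162]
10 [158 157 156 153 143 132 126 125 126 125 126 134 148 158 162]
11 [158 157 156 152 143 132 127 126 126 125 124 132 148 158 162]
12 [158 157 157 152 143 132 127 127 127 126 125 134 148 157 161]
13 [158 157 157 153 142 132 127 127 127 126 128 136 150 158 161]
14 [156 156 156 152 141 132 127 126 126 126 128 137 150 159 161]
15 [153 154 154 150 141 131 126 126 126 126 128 137 150 159 162]
16 [148 149 149 146 138 130 126 127 127 127 131 141 151 159 162]
17 [143 143 144 142 136 129 127 127 127 127 131 141 152 159 161]
18 [143 143 143 141 135 129 127 127 128 127 130 138 151 158 161]
19 [148 147 144 139 133 127 124 124 126 127 130 139 150 157 160]
20 [151 147 138 127 120 116 113 113 119 123 128 138 149 155 159]
21 [150 140 121 104  96  94  92  94 101 110 120 130 141 151 158]
22 [146 127 101  80  70  68  70  72  77  89 105 119 131 146 156]
23 [143 119  86  63  55  54  56  56  55  64  87 108 126 142 153]
```

Run:
```python
from h import *
from rig import get_state
T=dict(np.load("pics/top0.npz"));S=dict(np.load("pics/side0.npz"))
tip=np.array([358.7,202.5]);bas=np.array([369.6,240]);u=(bas-tip)/np.linalg.norm(bas-tip);n=np.array([-u[1],u[0]])
t=onz(T,tip+n*.75-.3*u,.0065);b=onz(T,tip+n*.75+16*u,.0065);d=(t-b)[:2];L=np.linalg.norm(d);d/=L
yaw=np.arctan2(d[1],d[0]);print("tip",t,"yaw",np.degrees(yaw)); h=t[:2]-.095*d;print("handle",h)
# grip top centroid check
print("grip mask centre on z=.045",onz(T,(369.5,233.8),.045), "proj handle mid z.05",proj(T,[*h,.05]),"side proj",proj(S,[*h,.05]),proj(S,[*t[:2],.0065]))
s=get_state();R0=q2R(s["ee_rot"])
for f in(1,-1):
    print(f,plan(s["position"],R0,[*h,.12],target_R(yaw,f)),plan(s["position"],R0,[*h,.019],target_R(yaw,f)))
```

```text
tip [ 0.516056  -0.2274115  0.0065   ] yaw 15.511440388008488
handle [ 0.42451618 -0.25281743]
grip mask centre on z=.045 [ 0.42397041 -0.25289924  0.045     ] proj handle mid z.05 [369.75154692 233.42439202] side proj [337.40735098 163.87166778] [305.95497656 174.17080623]
1 (array([-27.68,  11.09, -16.51]), array([-1.0000e-03, -2.1296e+01, -1.8000e-02])) (array([-27.68,  21.19, -16.5 ]), array([-1.0000e-03, -2.1296e+01, -1.8000e-02]))
-1 (array([-27.68,  11.09, -16.51]), array([ 1.200e-02,  1.204e+00, -1.000e-03])) (array([-27.68,  21.19, -16.5 ]), array([ 1.200e-02,  1.204e+00, -1.000e-03]))
```

```bash
python3 -m jog '[0,-6,2,-3.6,0,0.3,0, 0,-11,4,-6.6,0,0.6,0, 0,-16,6,-9.6,0,0.9,0, 0,-21,8.5,-12.5,0,1.2,0, 0,-25,10,-15,0,1.2,0, 0,-27.7,11,-16.5,0,1.2,0, 0,-27.7,11,-16.5,0,1.2,0,0,-27.7,11,-16.5,0,1.2,0]' 40
cat > st.py <<'E'
from h import *
from rig import get_state
s=get_state();R0=q2R(s["ee_rot"])
h=np.array([.4245,-.2528]);y=np.radians(15.5)
print(s["clock"],s["position"],np.round(R0,3).tolist(),s["contact_force"],s["width"],s["qpos"])
print(plan(s["position"],R0,[*h,.019],target_R(y,-1)))
E
python3 st.py
```

```text
clock: 1.1
position: [0.4248, -0.2542, 0.1214]
ee_rot: [-0.096, 0.096, -0.7, 0.701]
contact_force: [-0.1, -0.0, -0.2]
width: 0.0855
1.1 [ 0.42484521 -0.25415131  0.12142515] [[-0.963, -0.0, 0.268], [-0.268, -0.001, -0.963], [0.0, -1.0, 0.001]] [-0.05350173 -0.04588528 -0.16714807] 0.08546007658139414 [-6.79203434e-01  2.47740992e-01  1.84215232e+00 -8.59249212e-04
  1.05132365e+00  6.20408704e-01]
(array([-1.000e-02,  1.024e+01, -1.500e-01]), array([-0.005,  0.008,  0.003]))
```

```bash
python3 -m jog '[0,0,5,-0.15,0,0,0, 0,0,8.5,-0.15,0,0,0, 0,0,10.2,-0.15,0,0,0, 0,0,10.2,-0.15,0,0,0, 255,0,10.2,-0.15,0,0,0, 255,0,10.2,-0.15,0,0,0, 255,0,10.2,-0.15,0,0,0,255,0,10.2,-0.15,0,0,0,255,0,10.2,-0.15,0,0,0,255,0,10.2,-0.15,0,0,0]' 40
python3 st.py
```

```text
clock: 2.35
position: [0.425, -0.2526, 0.02]
ee_rot: [-0.096, 0.095, -0.7, 0.701]
contact_force: [-0.7, -0.1, 6.1]
width: 0.0193
2.35 [ 0.42504484 -0.25255333  0.02002698] [[-0.963, 0.001, 0.268], [-0.268, -0.001, -0.963], [-0.001, -1.0, 0.002]] [-0.71168273 -0.05244483  6.06870733] 0.01934865448485018 [-6.76757664e-01  3.75278793e-01  1.97186605e+00 -3.85983857e-04
  7.92787852e-01  6.22783467e-01]
(array([0.06, 0.1 , 0.01]), array([-0.011,  0.007, -0.005]))
```

```bash
cat > go.py <<'E'
# usage: go.py lane_y handle_x(mm, from front face) z
import sys
from h import *
from rig import get_state
s=get_state();R0=q2R(s["ee_rot"])
O=np.array([.619,.0365]);yaw=np.radians(-7.85);ex=np.array([np.cos(yaw),np.sin(yaw)]);ey=np.array([-ex[1],ex[0]])
ly,hx,z=map(float,sys.argv[1:4])
p=O+ex*hx/1000+ey*ly/1000
print(s["clock"],s["position"],"F",s["contact_force"],s["width"])
d=s["position"][:2]-O;print("head coords of TCP mm",d@ex*1e3,d@ey*1e3, "yaw",np.degrees(np.arctan2(-R0[1,0],-R0[0,0])))
print(plan(s["position"],R0,[*p,z],target_R(yaw,-1)))
E
python3 go.py -75 -125 .05
```

```text
2.35 [ 0.42504484 -0.25255333  0.02002698] F [-0.71168273 -0.05244483  6.06870733] 0.01934865448485018
head coords of TCP mm -152.65867716529826 -312.8350354475628 yaw 15.557318820951485
(array([-11.99,  -3.02, -20.72]), array([-0.01 ,  2.926, -0.007]))
```

```bash
python3 -m jog '[255,0,-1.5,0,0,0,0, 255,0,-3,0,0,0,0, 255,-2,-3,-4,0,0.7,0, 255,-5,-3,-8,0,1.4,0, 255,-8,-3,-12,0,2.1,0, 255,-11,-3,-16,0,2.9,0, 255,-12,-3,-19,0,2.9,0, 255,-12,-3,-20.7,0,2.93,0, 255,-12,-3,-20.7,0,2.93,0, 255,-12,-3,-20.7,0,2.93,0]'
python3 go.py -75 -125 .0205
python3 - <<'E'
from rig import *
import cv2,numpy as np
for n in("side","top"):
    i=get_image(n); np.savez(f"pics/{n}1.npz",**i); c=i["color"]
    c=c[140:290,170:370] if n=="side" else c[100:250,190:390]
    cv2.imwrite(f"pics/{n}1.png",cv2.resize(c,None,fx=4,fy=4,interpolation=2))
E
```

```text
clock: 3.6
position: [0.4846, -0.0214, 0.0492]
ee_rot: [0.049, -0.049, -0.705, 0.706]
contact_force: [-0.6, -0.5, -1.5]
width: 0.0197
3.6 [ 0.48459813 -0.02144379  0.04924121] F [-0.57253446 -0.49840352 -1.54719053] 0.01970307724644094
head coords of TCP mm -125.22842856438055 -75.75742560580721 yaw -7.926689560813286
(array([-0.02,  2.87, -0.08]), array([-0.005, -0.01 , -0.001]))
```

View pics/top1.png

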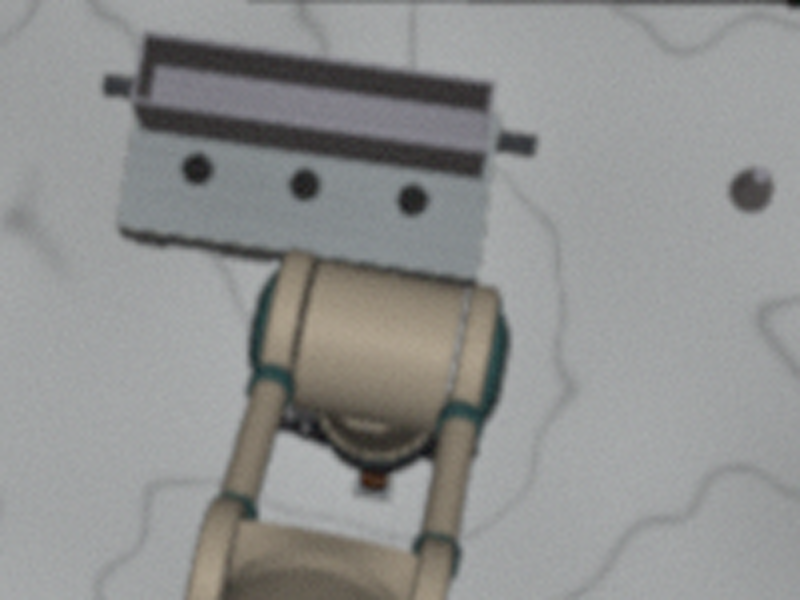

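View pics/side1.png

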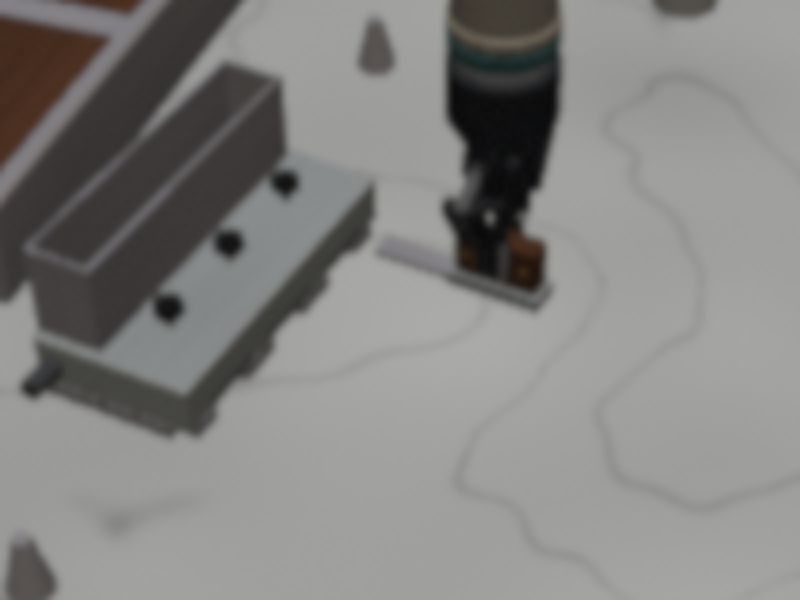

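The side view shows the blade tip at about (266,202) in full-image pixels, with the right mouth notch just ahead of it. In the top view the wrist covers the gauge. Next I'll triangulate the knobs and check the predicted tip position.

Run:
```python
from h import *
T=dict(np.load("pics/top0.npz"));S=dict(np.load("pics/side0.npz"))
t=[(238.8,141.9),(265.64,145.73),(292.6,149.48)];s=[(211.5,216.73),(226.78,200.5),(240.88,185.41)]
K=np.array([tri(T,a,S,b) for a,b in zip(t,s)]);print(K)
e=K[0]-K[2];yaw=np.arctan2(-e[0],e[1]);print(np.degrees(yaw),np.linalg.norm(e[:2]))
ex=np.array([np.cos(yaw),np.sin(yaw)]);print("origin",K.mean(0)[:2]-.045*ex)
S1=dict(np.load("pics/side1.npz"))
p=np.array([.4846,-.0214]);y=np.radians(-7.93);d=np.array([np.cos(y),np.sin(y)]);n=np.array([-d[1],d[0]])
for w in(-.01,.01): print("pred tip corner",proj(S1,[*(p+.095*d+w*n),.0357]))
c=cv2.resize(S1["color"][180:225,215:275],None,fx=12,fy=12,interpolation=2);cv2.imwrite("pics/c4.png",c)
```

```text
[[ 0.67402705  0.10693533  0.06484996]
 [ 0.66343228  0.03268306  0.06499147]
 [ 0.65315625 -0.04165555  0.0650005 ]]
-7.995351714200411 0.15004946013606274
origin [0.61897596 0.03891345]
pred tip corner [266.70194592 198.32609162]
pred tip corner [263.32100475 202.36146939]
```

View pics/c4.png

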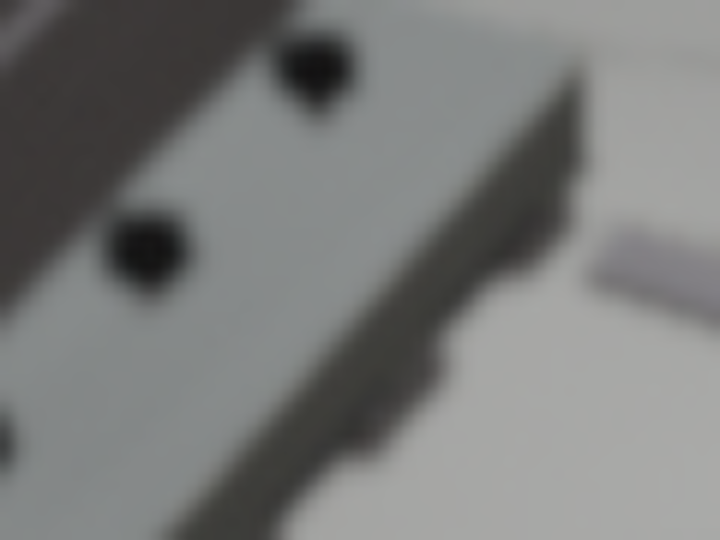

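```bash
sed -i 's/O=np.array(.*);yaw=np.radians(-7.85)/O=np.array([.6190,.0387]);yaw=np.radians(-8.0)/' go.py
sed -i 's/^print(plan/print("F along x,y,z head",s["contact_force"][:2]@ex,s["contact_force"][:2]@ey,s["contact_force"][2]);print(plan/' go.py; python3 go.py -75 -115 .0208
```

```text
3.7 [ 0.48487326 -0.02165373  0.04933671] F [ 0.40726381 -0.27496301 -2.0683541 ] 0.018877985885423307
head coords of TCP mm -124.42181331415097 -78.43320418886212 yaw -7.9801541030498315
F along x,y,z head 0.4415678006348981 -0.2156069167086211 -2.0683541005493753
(array([-0.94,  2.85, -0.34]), array([-0.003,  0.002, -0.003]))
```

```bash
python3 -m jog '[255,-0.3,0,-0.34,0,0,0, 255,-0.5,1.5,-0.34,0,0,0, 255,-0.7,2.4,-0.34,0,0,0, 255,-0.9,2.8,-0.34,0,0,0, 255,-0.9,2.8,-0.34,0,0,0,255,-0.9,2.8,-0.34,0,0,0]'
python3 go.py -75 -80 .0208;python3 - <<'E'
from rig import *
import cv2,numpy as np
i=get_image("side"); np.savez("pics/side2.npz",**i); cv2.imwrite("pics/side2.png",cv2.resize(i["color"][170:230,215:315],None,fx=8,fy=8,interpolation=2))
E
```

```text
clock: 4.45
position: [0.4943, -0.0184, 0.0212]
ee_rot: [0.049, -0.049, -0.705, 0.705]
contact_force: [-0.4, -0.1, -2.0]
width: 0.0193
4.45 [ 0.49426657 -0.01835959  0.02123093] F [-0.38748111 -0.1116361  -2.00769599] 0.019253924960612918
head coords of TCP mm -115.57837410427075 -73.86382570222588 yaw -7.895975831825366
F along x,y,z head -0.3681734315594458 -0.1644766153215468 -2.007695988318827
(array([-3.56,  0.04,  0.12]), array([-0.001,  0.013, -0.002]))
```

View pics/side2.png

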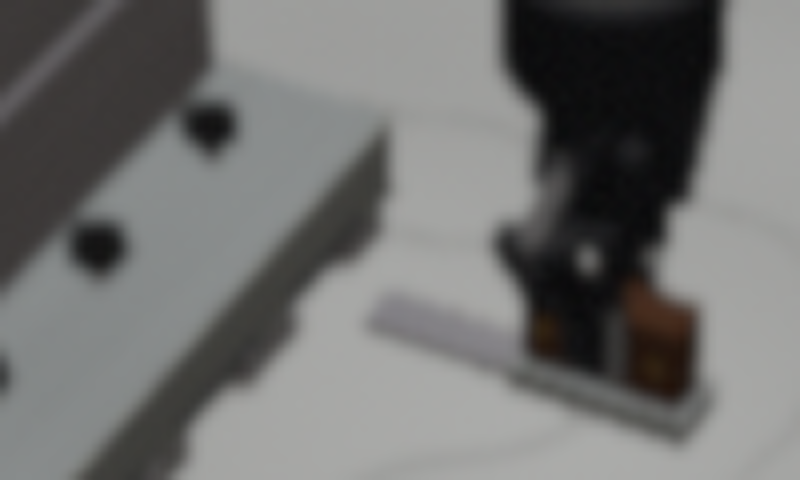

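```bash
python3 -m jog '[255,-0.8,0,0.1,0,0,0, 255,-1.6,0,0.1,0,0,0, 255,-2.3,0,0.1,0,0,0, 255,-3,0,0.1,0,0,0, 255,-3.5,0,0.1,0,0,0, 255,-3.5,0,0.1,0,0,0]'
python3 go.py -75 -74 .0208
```

```text
clock: 5.25
position: [0.5291, -0.0242, 0.0213]
ee_rot: [0.049, -0.049, -0.705, 0.705]
contact_force: [-0.5, -0.4, -1.6]
width: 0.0198
5.25 [ 0.52909925 -0.02423905  0.02125864] F [-0.49501244 -0.37904669 -1.64849078] 0.019774430101843855
head coords of TCP mm -80.26642401425266 -74.83829974034263 yaw -7.89659261738973
F along x,y,z head -0.43744190655573406 -0.4442502489598997 -1.6484907841625085
(array([-0.63,  0.05,  0.02]), array([-0.001,  0.013, -0.002]))
```

```bash
python3 -m jog '[255,-0.3,0,0,0,0,0, 255,-0.6,0,0,0,0,0, 255,-0.8,0,0,0,0,0, 255,-0.8,0,0,0,0,0]'
python3 go.py -75 -68 .0208; python3 -m jog '[255,-0.2,0,0,0,0,0, 255,-0.4,0,0,0,0,0, 255,-0.4,0,0,0,0,0]'
python3 go.py -75 -64 .0208
```

```text
clock: 5.75
position: [0.5368, -0.0253, 0.0213]
ee_rot: [0.049, -0.049, -0.705, 0.705]
contact_force: [-0.5, 0.4, -2.6]
width: 0.0193
5.75 [ 0.53675137 -0.02529473  0.02131271] F [-0.54362814  0.36208801 -2.62611055] 0.01929972940280562
head coords of TCP mm -72.54184225555916 -74.81873319130801 yaw -7.899151789278476
F along x,y,z head -0.5887305034901424 0.2829057786557379 -2.626110548567796
(array([-0.45,  0.05,  0.02]), array([-0.001,  0.013, -0.002]))
clock: 6.12
position: [0.5408, -0.0259, 0.0213]
ee_rot: [0.049, -0.049, -0.705, 0.705]
contact_force: [-0.4, 0.1, -2.7]
width: 0.0197
6.125 [ 0.54077573 -0.02585521  0.02134225] F [-0.41561722  0.09834084 -2.71307139] 0.019671049592927984
head coords of TCP mm -68.47865038097574 -74.81368176152519 yaw -7.897589719784579
F along x,y,z head -0.42525886427741705 0.03954105621044438 -2.7130713890367417
(array([-0.45,  0.05,  0.02]), array([-0.001,  0.013, -0.002]))
```

Tip is about 26.5 mm in with no contact. Continuing in small steps.

```bash
python3 -m jog '[255,-0.2,0,0,0,0,0, 255,-0.4,0,0,0,0,0, 255,-0.4,0,0,0,0,0]'
python3 go.py -75 -60 .0208
```

```text
clock: 6.5
position: [0.5432, -0.0262, 0.021]
ee_rot: [-0.05, 0.048, 0.705, -0.705]
contact_force: [-1.8, 0.1, -0.7]
width: 0.0192
6.5 [ 0.54324935 -0.02615188  0.02101147] F [-1.84808361  0.09640843 -0.70065118] 0.019204016196979836
head coords of TCP mm -65.98780810261279 -74.76320140105115 yaw -7.892002256637983
F along x,y,z head -1.843515651123255 -0.16173333478886795 -0.7006511768884703
(array([-0.6 ,  0.02,  0.02]), array([-0.   ,  0.014,  0.019]))
```

```bash
python3 -m jog '[255,-0.2,0,0,0,0,0, 255,-0.3,0,0,0,0,0, 255,-0.3,0,0,0,0,0]'
python3 go.py -75 -60 .0208
```

```text
clock: 6.88
position: [0.5452, -0.0264, 0.0209]
ee_rot: [-0.05, 0.047, 0.706, -0.705]
contact_force: [-5.7, 0.2, 1.0]
width: 0.0194
6.875 [ 0.54521694 -0.02640868  0.02086544] F [-5.65672029  0.24823271  1.00374576] 0.01944101258378084
head coords of TCP mm -64.0036336534284 -74.74366500483839 yaw -7.891612255410363
F along x,y,z head -5.636216793005854 -0.5414463756038421 1.0037457614911207
(array([-0.4 ,  0.  ,  0.03]), array([-0.   ,  0.014,  0.033]))
```

The right lane jams: 5.6 N at about 30 mm depth, rising at roughly 1.9 N/mm, which fits the sprung plate. Drawing back and moving to the middle lane.

```bash
python3 -m jog '[255,0.5,0,0,0,0,0, 255,1.5,0,0,0,0,0, 255,3,0,0,0,0,0, 255,4.5,0,0,0,0,0, 255,5.2,0,0,0,0,0, 255,5.2,0,-2,0,0,0, 255,5.2,0,-4.5,0,0,0,255,5.2,0,-6.5,0,0,0,255,5.2,0,-7.5,0,0,0,255,5.2,0,-7.5,0,0,0,255,5.2,0,-7.5,0,0,0]'
python3 go.py 0 -80 .0208;python3 - <<'E'
from rig import *
import cv2,numpy as np
i=get_image("side"); np.savez("pics/side3.npz",**i); cv2.imwrite("pics/side3.png",cv2.resize(i["color"][180:255,195:295],None,fx=8,fy=8,interpolation=2))
E
```

```text
clock: 8.25
position: [0.5062, 0.0541, 0.0213]
ee_rot: [0.049, -0.049, -0.705, 0.706]
contact_force: [-0.6, -0.5, -1.8]
width: 0.0193
8.25 [0.50616087 0.05414174 0.02129506] F [-0.61836    -0.54482575 -1.84633912] 0.0193087820977746
head coords of TCP mm -113.89006459845157 -0.4127067940862439 yaw -7.910127354159036
F along x,y,z head -0.5365170769358384 -0.6255826242942137 -1.846339121022852
(array([-3.39,  0.05, -0.04]), array([-0.003,  0.011, -0.001]))
```

View pics/side3.png

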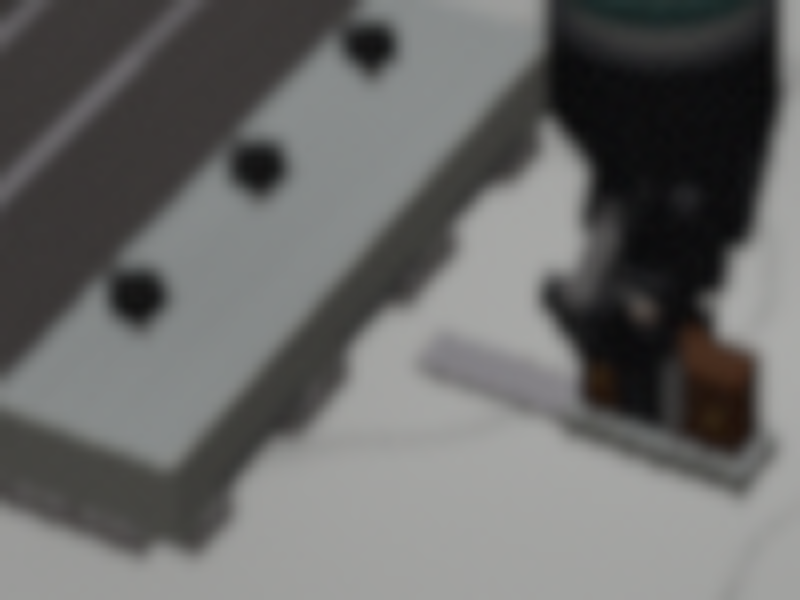

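The side view shows the gauge still square in the jaws, with its tip at crop (430,350) facing the middle mouth. Sliding it in to about 24 mm.

```bash
python3 -m jog '[255,-0.8,0,-0.03,0,0,0, 255,-1.6,0,-0.03,0,0,0, 255,-2.4,0,-0.03,0,0,0, 255,-3.2,0,-0.03,0,0,0, 255,-3.5,0,-0.03,0,0,0, 255,-3.5,0,-0.03,0,0,0]'
python3 go.py 0 -70 .0208;python3 -m jog '[255,-0.3,0,0,0,0,0, 255,-0.6,0,0,0,0,0, 255,-0.8,0,0,0,0,0, 255,-0.8,0,0,0,0,0]';python3 go.py 0 -66 .0208
```

```text
clock: 9.05
position: [0.5411, 0.0501, 0.0212]
ee_rot: [0.049, -0.049, -0.705, 0.705]
contact_force: [-1.2, -0.8, -2.5]
width: 0.0195
9.05 [0.54105858 0.05014404 0.02119835] F [-1.23211503 -0.79480119 -2.46318226] 0.019491092899058867
head coords of TCP mm -78.77560340886411 0.4853198841812468 yaw -7.898424695238637
F along x,y,z head -1.109509223033684 -0.9585435087947054 -2.46318226326692
(array([-0.88,  0.04,  0.05]), array([-0.001,  0.013,  0.001]))
clock: 9.55
position: [0.5491, 0.049, 0.0213]
ee_rot: [0.049, -0.049, -0.705, 0.705]
contact_force: [-0.8, -0.3, -1.7]
width: 0.0196
9.55 [0.54910403 0.04901707 0.02130124] F [-0.80973839 -0.28474194 -1.71599271] 0.01960510405643509
head coords of TCP mm -70.65160550325024 0.4890266860004968 yaw -7.899813138646254
F along x,y,z head -0.7622296504552739 -0.3946646527115826 -1.715992708195293
(array([-0.47,  0.05,  0.05]), array([-0.001,  0.013, -0.002]))
```

```bash
python3 -m jog '[255,-0.2,0,0,0,0,0, 255,-0.4,0,0,0,0,0, 255,-0.4,0,0,0,0,0]'
python3 go.py 0 -64 .0208
```

```text
clock: 9.93
position: [0.5531, 0.0485, 0.0213]
ee_rot: [0.049, -0.049, -0.705, 0.705]
contact_force: [-0.4, -0.5, -2.6]
width: 0.0194
9.925 [0.55309955 0.04846439 0.02132536] F [-0.36634538 -0.45224321 -2.5937576 ] 0.01938615736565307
head coords of TCP mm -66.61805145691764 0.49779087738362227 yaw -7.899639283625515
F along x,y,z head -0.2998400445443374 -0.49882743489360004 -2.593757600501224
(array([-0.26,  0.05,  0.05]), array([-0.   ,  0.013, -0.002]))
```

```bash
python3 -m jog '[255,-0.2,0,0,0,0,0, 255,-0.3,0,0,0,0,0, 255,-0.3,0,0,0,0,0]'
python3 go.py 0 -60 .0208
```

```text
clock: 10.3
position: [0.5559, 0.048, 0.0213]
ee_rot: [0.049, -0.049, -0.705, 0.705]
contact_force: [0.3, -0.4, -1.9]
width: 0.0196
10.3 [0.55593861 0.04804556 0.02129066] F [ 0.34773149 -0.40188252 -1.94705672] 0.019569714334165968
head coords of TCP mm -63.74832903406108 0.4781642495274659 yaw -7.899622832317258
F along x,y,z head 0.40027862641984696 -0.34957656099362905 -1.9470567213430316
(array([-0.37,  0.05,  0.05]), array([-0.001,  0.013, -0.001]))
```

```bash
python3 -m jog '[255,-0.2,0,0,0,0,0, 255,-0.3,0,0,0,0,0, 255,-0.3,0,0,0,0,0]'
python3 go.py 0 -60 .0208
```

```text
clock: 10.68
position: [0.5589, 0.0476, 0.0213]
ee_rot: [0.049, -0.049, -0.705, 0.705]
contact_force: [-0.2, 0.1, -1.4]
width: 0.0194
10.675 [0.55892898 0.04764823 0.02129928] F [-0.24592047  0.06688122 -1.4497497 ] 0.019383160523443268
head coords of TCP mm -60.73176107318855 0.5008729548569286 yaw -7.8976585505194254
F along x,y,z head -0.25283525689899733 0.032004818850859304 -1.4497497002868287
(array([-0.07,  0.05,  0.05]), array([-0.001,  0.013, -0.001]))
```

```bash
python3 -m jog '[255,-0.2,0,0,0,0,0, 255,-0.3,0,0,0,0,0, 255,-0.3,0,0,0,0,0]'
python3 go.py 0 -40 .0208
```

```text
clock: 11.05
position: [0.5619, 0.0472, 0.0213]
ee_rot: [0.049, -0.049, -0.705, 0.705]
contact_force: [0.2, -0.1, -2.3]
width: 0.0195
11.05 [0.5618623  0.04724506 0.0212938 ] F [ 0.15294029 -0.06081674 -2.31640384] 0.01951282994297657
head coords of TCP mm -57.77087917216881 0.5098692241695941 yaw -7.901792400795134
F along x,y,z head 0.1599159364554575 -0.0389396997773881 -2.316403844073557
(array([-1.78,  0.05,  0.05]), array([-0.001,  0.012, -0.001]))
```

The tip is 37 mm in with no resistance, so the middle lane is the free one. Pushing on towards home.

```bash
python3 -m jog '[255,-0.4,0,0,0,0,0, 255,-0.9,0,0,0,0,0, 255,-1.4,0,0,0,0,0, 255,-1.8,0,0,0,0,0, 255,-1.8,0,0,0,0,0]'
python3 go.py 0 -35 .0208
```

```text
clock: 11.68
position: [0.5801, 0.0447, 0.0212]
ee_rot: [0.049, -0.049, -0.705, 0.705]
contact_force: [-0.2, -0.0, -2.2]
width: 0.0193
11.675 [0.5800626  0.04470475 0.0212492 ] F [-0.19294892 -0.01298764 -2.21141942] 0.01934982494531591
head coords of TCP mm -39.39416344533953 0.5272695173489979 yaw -7.905481315567296
F along x,y,z head -0.1892636218316067 -0.03971454480025849 -2.2114194179383966
(array([-0.44,  0.05,  0.05]), array([-0.   ,  0.012, -0.003]))
```

```bash
python3 -m jog '[255,-0.2,0,0,0,0,0, 255,-0.3,0,0,0,0,0, 255,-0.3,0,0,0,0,0]'
python3 go.py 0 -35 .0208
```

```text
clock: 12.05
position: [0.5826, 0.0444, 0.0213]
ee_rot: [0.049, -0.049, -0.705, 0.705]
contact_force: [-0.3, 1.4, -2.7]
width: 0.0195
12.05 [0.58260314 0.04435799 0.02130606] F [-0.26411721  1.40122928 -2.70530864] 0.0195283440337943
head coords of TCP mm -36.83008818597165 0.5374678330446898 yaw -7.90057744789348
F along x,y,z head -0.4565602683228465 1.3508346021485464 -2.7053086375288355
(array([-0.18,  0.05,  0.05]), array([-0.001,  0.012, -0.001]))
```

```bash
python3 -m jog '[255,-0.1,0,0,0,0,0, 255,-0.2,0,0,0,0,0, 255,-0.2,0,0,0,0,0]'
python3 go.py 0 -35 .0208
```

```text
clock: 12.42
position: [0.5843, 0.0441, 0.0212]
ee_rot: [0.049, -0.049, -0.705, 0.705]
contact_force: [-0.5, 0.1, -1.6]
width: 0.0197
12.425 [0.58431378 0.04410739 0.02122216] F [-0.47462376  0.14958752 -1.57995699] 0.01973047896134188
head coords of TCP mm -35.10121495578196 0.5273763338490253 yaw -7.899857461137658
F along x,y,z head -0.4908233165978998 0.0820768885970144 -1.5799569913974414
(array([-0.01,  0.04,  0.05]), array([-0.001,  0.013,  0.004]))
```

```bash
python3 -m jog '[255,-0.1,0,0,0,0,0, 255,-0.1,0,0,0,0,0]'
python3 go.py 0 -35 .0208
```

```text
clock: 12.68
position: [0.5844, 0.0441, 0.021]
ee_rot: [0.049, -0.048, -0.705, 0.705]
contact_force: [-4.4, -0.3, -1.3]
width: 0.0196
12.675 [0.58440864 0.04410471 0.02103607] F [-4.42180018 -0.32979919 -1.28658082] 0.019607121464941115
head coords of TCP mm -35.00690834934789 0.5379260722911149 yaw -7.8958761012873815
F along x,y,z head -4.332868345662835 -0.9419852536658997 -1.2865808207893958
(array([-0.  ,  0.02,  0.05]), array([-0.001,  0.013,  0.016]))
```

Solid contact at handle x = −35.0 mm, the nominal home position, with 4.4 N. Setting it down the last millimetre.

```bash
python3 -m jog '[255,0,0.06,0,0,0,0, 255,0,0.12,0,0,0,0, 255,0,0.12,0,0,0,0]'
python3 go.py 0 -35 .0208
```

```text
clock: 13.05
position: [0.5844, 0.0441, 0.0202]
ee_rot: [0.049, -0.048, -0.705, 0.705]
contact_force: [-4.9, 0.7, 1.8]
width: 0.0191
13.05 [0.5844416  0.04408684 0.0201817 ] F [-4.91221962  0.65286672  1.83006481] 0.019107870496544797
head coords of TCP mm -34.971788399468956 0.5248182383151536 yaw -7.893595007134884
F along x,y,z head -4.955275724431432 -0.037135772946281745 1.8300648141088403
(array([ 0.  , -0.06,  0.05]), array([-0.002,  0.013,  0.014]))
```

```bash
python3 -m jog '[200,0,0,0,0,0,0, 150,0,0,0,0,0,0, 80,0,0,0,0,0,0, 0,0,0,0,0,0,0, 0,0,0,0,0,0,0, 0,0,0,0,0,0,0,0,0,0,0,0,0,0]'
python3 - <<'E'
from rig import *
import cv2,numpy as np
i=get_image("side"); np.savez("pics/side4.npz",**i); cv2.imwrite("pics/side4.png",cv2.resize(i["color"][180:255,195:295],None,fx=8,fy=8,interpolation=2))
print(get_state()["contact_force"])
E
```

```text
clock: 13.92
position: [0.5856, 0.044, 0.0201]
ee_rot: [0.049, -0.049, -0.705, 0.705]
contact_force: [-0.0, -0.7, 0.2]
width: 0.0853
[-0.23042543 -0.07686615  0.41032105]
```

View pics/side4.png

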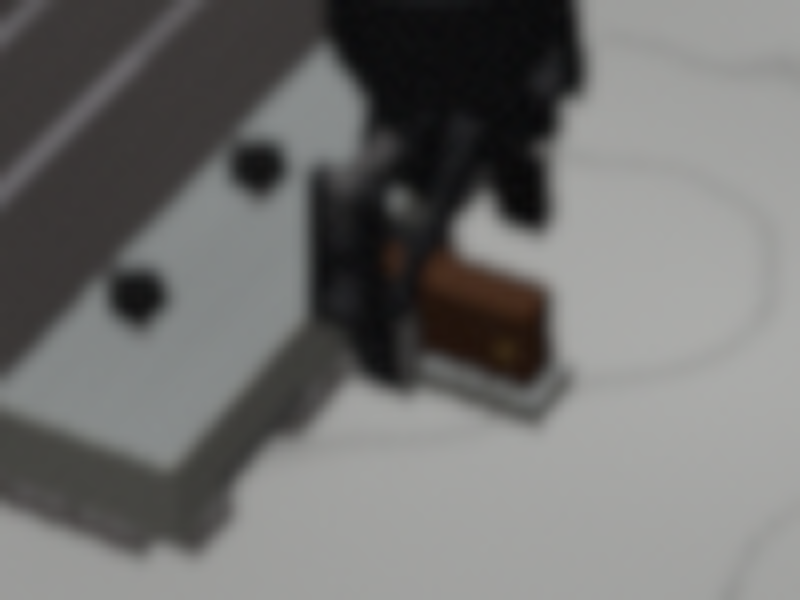

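The handle (crop (485,300)) stands free between the open fingers, up against the face. Going straight up, then away.

```bash
python3 -m jog '[0,0,-1.5,0,0,0,0, 0,0,-4,0,0,0,0, 0,0,-8,0,0,0,0, 0,0,-12,0,0,0,0, 0,4,-15,0,0,0,0, 0,9,-15,0,0,0,0, 0,15,-15,0,0,0,0, 0,20,-15,0,0,0,0, 0,22,-15,0,0,0,0, 0,22,-15,0,0,0,0]'
python3 - <<'E'
from rig import *
import cv2,numpy as np
for n in("side","top"):
    i=get_image(n); np.savez(f"pics/{n}5.npz",**i); cv2.imwrite(f"pics/{n}5.png",i["color"])
i=np.load("pics/side5.npz")["color"];j=np.load("pics/top5.npz")["color"]
cv2.imwrite("pics/z5.png",np.hstack([cv2.resize(i[180:255,195:275],None,fx=5,fy=5,interpolation=2),cv2.resize(j[130:205,230:310],None,fx=5,fy=5,interpolation=2)]))
E
```

```text
clock: 15.22
position: [0.3677, 0.0743, 0.171]
ee_rot: [-0.047, 0.05, 0.705, -0.705]
contact_force: [0.9, -0.6, -0.6]
width: 0.0855
```

View pics/z5.png

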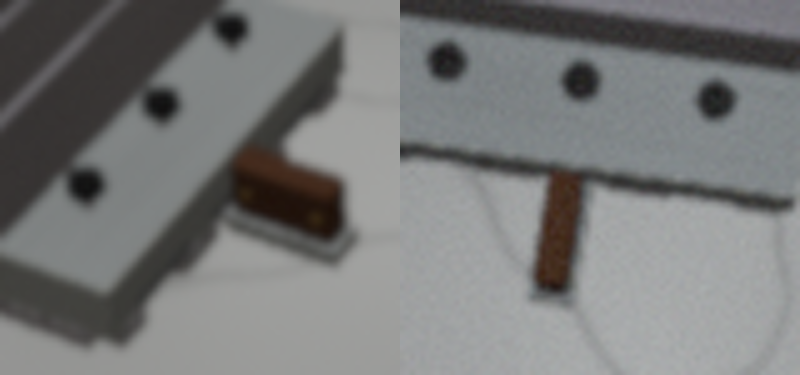

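View pics/top5.png

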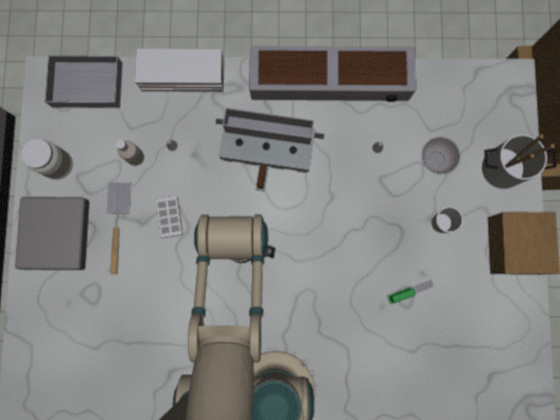

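The gauge is against the face at the middle lane (grip at top px (262,175)), and everything else is where it was. I'll do one numeric check of the grip's rear end and then hand in.

Run:
```python
from h import *
from rig import *
T=dict(np.load("pics/top5.npz"));c=T["color"].astype(int)
m=np.zeros(c.shape[:2],bool);m[160:195,250:275]=1;m&=(c[:,:,2]-c[:,:,0]>20)
ys,xs=np.nonzero(m);O=np.array([.619,.0387]);y=np.radians(-8);ex=np.array([np.cos(y),np.sin(y)]);ey=np.array([-ex[1],ex[0]])
p=onz(T,(xs.mean(),ys.mean()),.047)[:2]-O;print("grip centre head x,y mm",p@ex*1e3,p@ey*1e3,"expected -35, 0")
sign_off(); print(get_state()["clock"])
```

```text
grip centre head x,y mm -35.91581764809264 0.14012023686354158 expected -35, 0
the job is handed in; nothing more can be done
the job is handed in; nothing more can be done
```

The middle lane is the one that lets the blade in. The gauge is pushed fully home there, with its handle against the front face, and released. The job is handed in.

- **Right lane:** I tried it first. The blade jammed about 30 mm in at 5.6 N, rising like the sprung plate, so I drew back.
- **Middle lane:** the tip was 37 mm in with no resistance. The handle met the front face at its nominal position (35 mm out) with just under 5 N. I then set the gauge down on the slab and let go. I did not need to try the left lane.
- **Last checks:** in the final top picture the grip centre is at head x = −35.9 mm, y = +0.1 mm, against an expected −35 and 0. That agrees within the 2 mm calibration. By eye, the bystanders are where they started and the arm is clear at about 15 s. No check failed.

My first estimate of the head's sideways position was about 2 mm off. I corrected it from both camera views before putting the blade in.

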